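# Load a clip strip into the bag clipper and close its cover rail

### The arm

A 7-joint arm with a two-finger parallel gripper is mounted at the origin on the work surface. World frame = base frame: x ahead of the robot, y to its left, z up, the work surface at z = 0. Lengths are in mm, angles in rad, forces in N, time in s.
With the tool pointing down it reaches from about 400 to 900 mm from the base axis. Payload 5.6 kg.
Tool frame: the origin (TCP) lies at the very end of the fingers, on their centre line; the grasp point (between the pads) lies 19 mm behind it; z points along the fingers, y is the line along which they close (so a half turn about z gives the same grasp; the last joint's range is limited). The gripper opens to 92 mm and grips with 3 to 60 N. Pads are 20 mm wide; open, the fingers measure 128 mm over their backs; the gripper's body (75 mm by 189 mm) begins 69 mm behind the grasp point.
Start: joints at [-0.043, 0.468, -0.012, 1.603, 0.006, 1.071, -0.056], TCP at [650.008, -0.045, 187.992] pointing down, gripper open.
Joint ranges: [-2.53, 2.53], [-0.31, 2.02], [-1.57, 1.55], [0.28, 2.44], [-1.29, 4.43], [0.15, 1.84], [-2.92, 2.92]. Speed limits (rad/s): [2.57, 2.57, 3.14, 3.14, 3.14, 3.14, 3.14].

### API

Orientations are given as a unit quaternion [w, x, y, z].
In Python, from station import * gives the robot as it stands. The module is installed in compiled form; this text tells all that it offers. Calls block until the motion is done:
- reach(position, orientation): joint-space move of the TCP to a pose.
- servo_line(position, attitude=None, feed=150, until_force=None): straight line of the TCP; attitude=None keeps the orientation; feed is the mean speed in mm/s. With until_force (N) it stops when the force on the tool has changed by that much, and returns True; else False.
- set_joints(angles): joint-space move.
- gripper_to(opening, squeeze=None): finger opening in mm; squeeze is the grip in N (None keeps the last); returns when the fingers have stopped.
- sleep(seconds).
- ik(position, orientation): joint angles nearest the present ones, or None.
- grab_frame(name): name is "scene" or "side" or "wrist"; returns a dict with "pixels" (384x512x3 uint8, red, green, blue), "range_z" (384x512 float32, mm along the optical axis (not along the pixel's ray), 0 where there is no reading), "camera_matrix" (3x3 intrinsics, pixels), "R" (3x3) and "t" (3): a world point X has camera coordinates R X + t; the wrist camera has in their place "T_tool_cam" (4x4, takes a point from camera to tool coordinates, whose origin is the TCP and whose axes are the flange's). Camera axes: x right, y down, z forward; pixel columns grow to the right and rows downward; lengths in mm; the calibration is good to about 2 mm. The wrist camera is an equidistant fisheye: a pixel r from the principal point sees the ray r / f radians off the axis. A picture is of the moment at which its call begins: read the wrist's pose just before it.
A pose or a line that the arm cannot do raises IKError and nothing moves.
- job_done(): hands the job in; it is judged then, once.
Trained networks look in a picture, given as the dict that the camera call returned (one of the last four; its "shot" number tells which), for a name from the list of things; names that differ only in an ending like _2 or _b are one class to them, and where a whole thing is asked for, a point or a joint stands for the part that bears it (a point fixed in the world has none). Each returns a list of dicts, best first, with "conf" (0 to 1); they miss things now and then, are a little off and sometimes report something else, mostly with a low value. They report only what shows in the picture. A call takes as long as a camera call. They do not tell look-alikes from the thing itself.
- recognise(picture, label): "location" ([x, y, z] in mm, in world coordinates, good to about 4 mm: the middle of the surface that is visible of it).
- masks_of(picture, label): "mask" (384x512 bool, what is visible of it).
Readings, each from a call of its own:
- current_time_s(): time.
- current_joints(): joint angles.
- current_joint_vel(): joint speeds.
- current_joint_efforts(): joint torques, N m.
- current_position(): TCP position.
- current_tcp_rot(): TCP orientation.
- current_ft_force(): force on the tool from outside, world axes, zero at the start.
- current_wrist_torque(): the same for the moment, N m.
- current_grip_width(): finger opening in mm.
- current_grasp_force(): force on a finger pad.
Only numpy, scipy, OpenCV 4.12 (cv2) and the standard library are available. Lean on these libraries where they do the work, as an engineer would, in place of code of your own. Each camera call takes 0.05 s, during which the arm holds its last target. There are 200 camera calls.

### The job

Load the long strip of aluminium bag clips into the bench clipper's magazine: push it back against the spring follower, let it down flat behind the lip at the nose and leave it there, then slide the cover rail fully home over it. Do not force the strip: a push that is clearly more than the light spring needs damages it. Leave the short part-used strip and the other things on the counter where they are.

Things in the scene. Friction and masses are not known exactly. Their poses are not given: they have to be found in the camera images.
- strip: Full strip of aluminium bag clips, a ribbed bar 110 mm long (its x), 14 mm wide (y), 28 mm high (z), about 90 g, standing upright on the counter, to the left or the right of the clipper. Both ends are alike. Origin: centre of its underside.
- offcut: Short part-used strip of the same section, only 60 mm long (x), 14 mm wide, 28 mm high, lying on the other side of the clipper; leave it alone. Origin: centre of its underside.
- clipper: Bench bag clipper fixed to the counter, grey base 80 mm wide, x -75 to +300 mm. Origin: on the counter under the nose end of its magazine, an open-topped channel along x, centred on y = 0. x runs from the nose (low anvil jaws, top at z 32 mm) to the rear, z up. Guide bars at y 20 to 25 mm each side reach z 37 mm.
- nose (a point): Nominal nose end of the channel, on its floor, 30 mm above the counter; axes as the clipper's. Channel 18 mm wide inside, walls 3 mm thick and 10 mm high, flaring to 13 mm. Across the end a lip, inner face nominally here, 4 mm thick (to -x), 7 mm high. The channel insert (with lip, follower, shoulders) is clamped up to 18 mm either way along x from nominal: unmeasured, to be felt; it does not move.
- follower_rest (a point): Nominal place (on the channel floor, 85 mm behind the lip's inner face; off by the same unmeasured 18 mm at most) of the front face of the spring follower at rest: a brass plate 9 mm wide, 1 to 26 mm above the floor. Pushed to +x by the strip it resists with about 3 N at first, 5 N when 28 mm back, plus 0.8 N per 10 mm/s of speed (damped). Unless it is pushed back, the strip does not fit.
- backstop (a point): Nominal place (on the floor, 113.5 mm behind the lip's inner face, same unmeasured offset) of two rigid shoulders, 27 mm high, either side of the follower, where the strip's rear end stops hard. The strip's front end then clears the lip by 3.5 mm and it can be let down to the floor; once let go, the spring pushes it forward against the lip.
- rail (a joint): Travel of the cover rail in m: 0 fully open (rearward), 0.135 fully home towards the nose; it starts between 0 and 0.01. It slides along the clipper's -x with 4 N of friction and stays where it is left. Inverted U, 120 mm long, 38 mm wide, underside 60.5 mm above the counter, 2.5 mm above a seated strip; it strikes a strip that is not down. Front edge at clipper x 150 mm when open.
- rail_grip (a point): Middle of the rail's upright black plastic grip fin: 24 mm long along clipper x, 12 mm wide (y), 32 mm high; this point is 14 mm below the fin's top and 18 mm above the rail's roof (82 mm above the counter), 25 mm behind the rail's front edge. Axes as the clipper's.
- cheese: Block of cheese 70 x 120 x 55 mm on a wooden board. Origin: centre of its underside.
- bowl: Small green plastic bowl, 110 mm across, 50 mm high. Origin: centre of its underside.
- jar: Closed amber glass jar, 56 mm across, 85 mm high. Origin: centre of its underside.
- cup: Clear plastic cup, 72 mm across, 85 mm high. Origin: centre of its underside.
- spatula: Kitchen spatula lying flat along its own x. Origin: centre of its underside.
Mind the look-alikes: they are no part of the job. What is shaped like the strip but red is not meant.

How it is judged:
By the outcome, as a careful person would: the job done as asked, in the order asked, and still so for the second after the job is handed in, with the robot touching nothing.
It also fails if it takes over 64 s, if anything falls off the work surface, if the arm or the gripper's body presses on something with over 40 N, if the wrist force passes 120 N, or if a joint passes its speed limit or range.

## Working session

There is one attempt and no reset: what is moved stays moved. The work goes in short steps, each a Python script; the robot and the scene stay as the last script left them, time stands still between calls to the robot, and variables do not carry over. Pictures are saved under pics/ and viewed, at most 10 in all, crops included, and the job is handed in when it is done.

```bash
mkdir -p pics; python3 - <<'E'
from station import *
import cv2,numpy as np,pickle
fs={}
for n in("scene","side"):
    f=grab_frame(n);fs[n]=f
    cv2.imwrite(f"pics/{n}0.png",f["pixels"][:,:,::-1])
    print(n,f["R"].round(3).tolist(),f["t"].round(0),f["camera_matrix"][0])
    for l in["strip","offcut","clipper","rail_grip","rail"]:
        for d in recognise(f,l)[:3]:
            X=np.array(d["location"]);c=f["camera_matrix"]@(f["R"]@X+f["t"]);print(n,l,round(d["conf"],2),X.round(0),(c[:2]/c[2]).round(0))
pickle.dump(fs,open("f0.pkl","wb"))
print(current_time_s(),current_tcp_rot())
E
```

```text
scene [[0.451, 0.892, 0.001], [0.766, -0.387, -0.513], [-0.458, 0.232, -0.858]] [-232. -379. 1592.] [447.68162606   0.         255.82276795]
scene strip 0.74 [ 533. -343.   25.] [149. 244.]
scene strip 0.68 [ 481. -218.   26.] [183. 211.]
scene strip 0.66 [ 507. -110.   28.] [221. 203.]
scene offcut 0.61 [544. 234.  24.] [328. 169.]
scene offcut 0.25 [694.  88.  64.] [313. 221.]
scene clipper 0.74 [682.  75.  31.] [306. 225.]
scene clipper 0.65 [ 478. -216.   26.] [184. 210.]
scene rail_grip 0.78 [695.  86.  61.] [313. 222.]
scene rail 0.89 [693.  86.  63.] [313. 221.]
scene rail 0.42 [ 477. -215.   26.] [184. 210.]
side [[-0.768, -0.64, -0.014], [-0.381, 0.474, -0.794], [0.515, -0.604, -0.608]] [399. 290. 852.] [381.83394548   0.         257.60517941]
side strip 0.87 [ 336. -272.   21.] [360. 198.]
side strip 0.83 [ 343. -118.   26.] [332. 221.]
side strip 0.69 [ 467. -211.   20.] [313. 191.]
side offcut 0.49 [537. 240.  22.] [192. 264.]
side clipper 0.56 [616.  94.  34.] [211. 218.]
side rail_grip 0.58 [681. 107.  64.] [191. 203.]
side rail 0.89 [679. 104.  63.] [192. 203.]
0.6 [2.15979914e-05 7.07104474e-01 7.07109088e-01 1.73639332e-06]
```

```bash
python3 -c "
import cv2
a=cv2.imread('pics/scene0.png');b=cv2.imread('pics/side0.png')
a=cv2.resize(a[130:320,90:400],(800,490),interpolation=3);cv2.imwrite('pics/a.png',a)
b=cv2.resize(b[130:330,120:440],(800,500),interpolation=3);cv2.imwrite('pics/b.png',b)"
```

```text
(no output)
```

View pics/a.png

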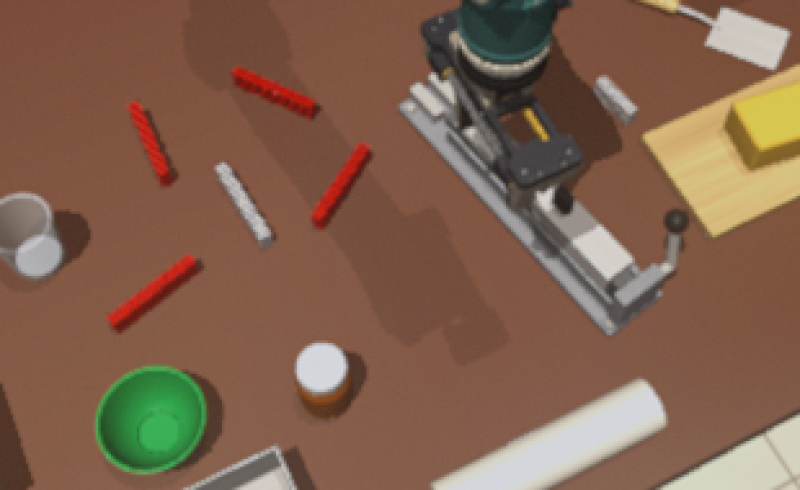

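View pics/b.png

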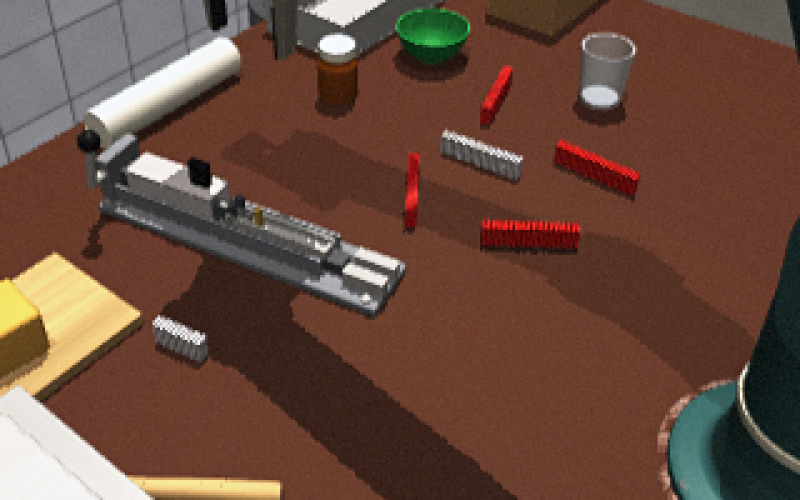

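The pictures show four red look-alikes, at scene (150,185), (196,165), (222,202) and (150,243). The only long silver strip is at scene (184,210), side (313,191). The silver offcut is at (328,169), and the clipper's nose points toward the robot. I'll take the strip at (184,210) and measure it and the clipper from the point clouds.

```bash
cat > h.py <<'E'
import numpy as np,cv2
def cloud(f,R=None,t=None):
    "per-pixel world points for scene/side"
    z=f["range_z"];v,u=np.indices(z.shape);K=f["camera_matrix"]
    c=np.stack([(u-K[0,2])/K[0,0]*z,(v-K[1,2])/K[1,1]*z,z],-1)
    P=(c-f["t"])@f["R"];P[z==0]=np.nan
    return P
def rect(p):
    (c,(w,h),a)=cv2.minAreaRect(p[:,:2].astype(np.float32))
    if w<h: w,h,a=h,w,a+90
    return np.round(c,1),round(w,1),round(h,1),round((a+90)%180-90,2)
E
python3 - <<'E'
import pickle,numpy as np
from h import *
fs=pickle.load(open("f0.pkl","rb"))
for n,f in fs.items():
    P=cloud(f);px=f["pixels"].astype(int);sil=(px.max(-1)-px.min(-1)<45)
    d=np.linalg.norm(P[...,:2]-[478,-216],axis=-1)
    m=(d<75)&(P[...,2]>10)&sil;print(n,"strip",m.sum(),rect(P[m]),P[m][:,2].max())
    d=np.linalg.norm(P[...,:2]-[541,237],axis=-1)
    m=(d<50)&(P[...,2]>10)&sil;print(n,"offcut",m.sum(),rect(P[m]))
    m=(P[...,0]>440)&(P[...,0]<960)&(P[...,1]>-40)&(P[...,1]<170)&(P[...,2]>5)&(P[...,2]<110)
    p=P[m]
    for lo,hi in((5,20),(20,33),(33,40),(40,50),(55,70),(85,100)):
        q=p[(p[:,2]>lo)&(p[:,2]<hi)]
        if len(q)>5:
            c=np.linalg.svd(q[:,:2]-q[:,:2].mean(0),full_matrices=False)[2][0]
            print(lo,hi,len(q),rect(q),np.degrees(np.arctan(c[1]/c[0])).round(1),q[:,:2].min(0).round(0),q[:,:2].max(0).round(0))
E
```

```text
scene strip 190 (array([ 471.2, -214.6]), 110.0, 14.7, 5.94) 33.57277793627594
scene offcut 126 (array([539.7, 236.9]), 63.7, 16.9, 11.35)
5 20 953 (array([693. ,  61.1]), 505.4, 197.2, -0.42) 10.1 [440. -39.] [946. 159.]
20 33 414 (array([682.3,  72.7]), 473.8, 164.6, -7.44) 1.2 [440. -40.] [908. 143.]
33 40 283 (array([683.8,  73.8]), 469.7, 156.7, -8.2) -3.2 [441. -37.] [907. 139.]
40 50 387 (array([687. ,  71.3]), 460.5, 164.1, -8.67) -14.9 [447. -39.] [906. 140.]
55 70 724 (array([779.6,  80.7]), 294.6, 143.1, -23.77) -21.7 [628. -40.] [894. 164.]
85 100 61 (array([707. , 120.7]), 142.3, 17.0, 34.1) 35.6 [647.  81.] [764. 166.]
side strip 225 (array([ 472. , -211.1]), 110.5, 19.0, 5.55) 31.939151816384125
side offcut 186 (array([538.4, 240.6]), 59.9, 15.7, 10.7)
5 20 953 (array([659.5,  82.5]), 434.6, 179.0, -8.46) 5.9 [440. -37.] [878. 165.]
20 33 790 (array([676.4,  76.2]), 462.3, 170.7, -9.27) -0.1 [441. -39.] [910. 146.]
33 40 530 (array([676.5,  78.8]), 458.2, 170.9, -10.1) -0.7 [442. -40.] [908. 148.]
40 50 397 (array([709.1,  79.3]), 409.0, 159.2, -13.58) -10.1 [495. -40.] [905. 146.]
55 70 536 (array([758.3,  89.9]), 325.5, 154.1, -19.99) -13.3 [581. -38.] [889. 170.]
85 100 53 (array([704.1, 124.8]), 138.7, 17.4, 34.4) 36.5 [645.  85.] [758. 169.]
```

```bash
cat >> h.py <<'E'
from scipy.spatial.transform import Rotation as Ro
def quat(deg,s=1):
    "tool down, closing line across a bar lying at yaw deg"
    a=np.radians(deg);y=s*np.array([-np.sin(a),np.cos(a),0]);z=np.array([0,0,-1.]);x=np.cross(y,z)
    q=Ro.from_matrix(np.stack([x,y,z],1)).as_quat();return [q[3],q[0],q[1],q[2]]
def wcloud(f,pos,q):
    "wrist fisheye -> world points; pos,q are the TCP pose at the shot"
    z=f["range_z"];v,u=np.indices(z.shape);K=f["camera_matrix"]
    x=(u-K[0,2])/K[0,0];y=(v-K[1,2])/K[1,1];r=np.hypot(x,y)+1e-9
    k=np.tan(np.minimum(r,1.5))/r*z
    c=np.stack([x*k,y*k,z],-1);T=f["T_tool_cam"];c=c@T[:3,:3].T+T[:3,3]
    P=c@Ro.from_quat([q[1],q[2],q[3],q[0]]).as_matrix().T+np.array(pos);P[(z==0)|(r>1.3)]=np.nan
    return P
E
python3 - <<'E'
from station import *
from h import *
import pickle
for s in(1,-1):print(s,ik([472,-213,160],quat(5.8,s)),ik([600,70,60],quat(8,s)))
j=[ik([472,-213,160],quat(5.8,s)) for s in(1,-1)]
s=1 if abs(j[0][6])<abs(j[1][6]) else -1
reach([472,-213,160],quat(5.8,s))
print(s,current_time_s())
p,q=current_position(),current_tcp_rot()
fs={n:grab_frame(n) for n in("wrist","scene","side")};fs["pose"]=(p,q);pickle.dump(fs,open("f1.pkl","wb"))
for n in("wrist","scene","side"):cv2.imwrite(f"pics/{n}1.png",fs[n]["pixels"][:,:,::-1])
P=wcloud(fs["wrist"],p,q);print(fs["wrist"]["T_tool_cam"].round(2).tolist(),fs["wrist"]["camera_matrix"].round(1).tolist())
px=fs["wrist"]["pixels"].astype(int);sil=px.max(-1)-px.min(-1)<45
m=(np.linalg.norm(P[...,:2]-[472,-213],axis=-1)<72)&(P[...,2]>20)&(P[...,2]<40)&sil
print(m.sum(),rect(P[m]),np.median(P[m],0))
for n in("scene","side"):
    P=cloud(fs[n]);m=(P[...,0]>480)&(P[...,0]<960)&(P[...,1]>-40)&(P[...,1]<180)&(P[...,2]>5)&(P[...,2]<130);p=P[m]
    for lo,hi in((5,20),(20,33),(33,40),(40,50),(55,70),(85,100)):
        q=p[(p[:,2]>lo)&(p[:,2]<hi)]
        if len(q)>5: print(n,lo,hi,len(q),rect(q))
E
```

```text
1 [ 0.58394187  0.298156   -0.26564578  1.93721264  0.09720655  0.9183873
  1.94239992] [ 0.10387578  0.58166543 -0.36615679  1.79382821  0.27343099  0.81605231
  1.31441475]
-1 [ 0.06757946  0.28088156  0.34566144  1.97038891 -0.11928198  0.90960543
 -0.9954117 ] [-0.35999696  0.55044481  0.24882346  1.82708118 -0.18301813  0.78633279
 -1.44788414]
-1 1.6833
[[0.0, -0.97, -0.25, 71.67], [1.0, 0.0, -0.0, -0.43], [0.0, -0.25, 0.97, -197.8], [0.0, 0.0, 0.0, 1.0]] [[297.3, 0.0, 261.8], [0.0, 297.3, 191.1], [0.0, 0.0, 1.0]]
1119 (array([ 473.3, -213.1]), 108.5, 14.0, 6.14) [ 476.04825306 -212.92519304   28.57813952]
scene 5 20 905 (array([712.8,  70.7]), 469.6, 213.0, 1.59)
scene 20 33 493 (array([704.6,  76.7]), 436.7, 155.5, -9.64)
scene 33 40 436 (array([708.6,  71.7]), 431.5, 158.8, -11.18)
scene 40 50 487 (array([711.1,  77. ]), 430.2, 154.3, -13.91)
scene 55 70 737 (array([760.6,  84.6]), 327.6, 154.0, -20.88)
scene 85 100 64 (array([707.4, 120.3]), 144.3, 16.2, 33.45)
side 5 20 803 (array([677.8,  79.4]), 395.1, 177.8, -8.14)
side 20 33 663 (array([693.6,  79.5]), 412.7, 166.7, -12.0)
side 33 40 508 (array([697.2,  79.2]), 407.7, 166.1, -12.06)
side 40 50 405 (array([700.4,  81.6]), 404.3, 158.4, -13.6)
side 55 70 532 (array([758.8,  89.4]), 325.9, 155.4, -20.6)
side 85 100 62 (array([704.4, 126.8]), 141.3, 17.8, 35.12)
```

```bash
python3 -c "
import cv2,numpy as np
a=cv2.imread('pics/wrist1.png');b=cv2.imread('pics/scene1.png')[140:300,210:360]
cv2.imwrite('pics/c.png',np.hstack([cv2.resize(a,(440,330)),cv2.resize(b,(352,330))[:, :]]))"
```

```text
(no output)
```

View pics/c.png

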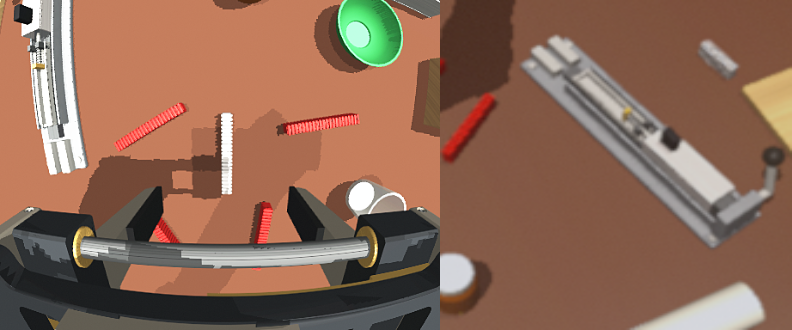

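The wrist view shows the silver strip alone between the fingers at crop (226,155), with the red ones clear of them. I'll grasp it.

```bash
python3 - <<'E'
from station import *
from h import *
import pickle
q=quat(6.1,-1)
gripper_to(50,30)
servo_line([473.5,-213,40],q,feed=150)
print(servo_line([473.5,-213,14.5],feed=60,until_force=8),current_position())
gripper_to(5,30);print(current_grip_width(),current_grasp_force())
servo_line([473.5,-213,130],feed=150)
print(current_grip_width(),current_ft_force(),current_time_s())
for n in("scene","side"):
    f=grab_frame(n);P=cloud(f)
    for l in("clipper","rail"):
        for d in masks_of(f,l)[:1]:
            p=P[d["mask"]];p=p[~np.isnan(p[:,0])]
            print(n,l,d["conf"],len(p),rect(p[(p[:,2]>4)&(p[:,2]<100)]),p.min(0).round(),p.max(0).round())
            for lo,hi in((5,20),(25,33),(33,40),(40,50),(57,68),(85,100)):
                r=p[(p[:,2]>lo)&(p[:,2]<hi)]
                if len(r)>5: print(lo,hi,len(r),rect(r))
E
```

```text
False [ 473.2780081  -213.044591     14.17565933]
5.002922290257159 0.0
4.791071283002967 [ 0.43925814 -0.46456439 -0.43314451] 5.825
scene clipper 0.55 3218 (array([600.9,  75.1]), 379.4, 94.7, 14.26) [410.   2.  -4.] [791. 235. 140.]
5 20 1003 (array([600.4,  76.2]), 377.6, 81.8, 11.38)
25 33 480 (array([603.1,  77.2]), 373.6, 53.5, 10.26)
33 40 392 (array([606. ,  76.2]), 367.6, 55.3, 10.98)
40 50 208 (array([642.3,  80.9]), 294.1, 58.1, 12.16)
57 68 527 (array([691.4,  84. ]), 204.9, 79.3, 23.81)
85 100 54 (array([706.7, 119.6]), 141.7, 14.9, 33.65)
scene rail 0.62 781 (array([680.6, 104.7]), 141.2, 70.2, 11.36) [607.  65.  -4.] [755. 151. 100.]
5 20 9 (array([656.9,  95.4]), 77.2, 56.3, 31.08)
25 33 11 (array([673.1,  80.6]), 119.7, 26.5, -6.56)
33 40 64 (array([685.8,  93.8]), 130.2, 47.5, 10.43)
40 50 61 (array([691.7,  85. ]), 127.3, 36.9, 20.68)
57 68 485 (array([691.1,  95.1]), 120.5, 40.3, 11.58)
85 100 46 (array([657.4,  87.6]), 24.0, 12.3, 14.29)
side clipper 0.64 3395 (array([599.7,  90. ]), 377.5, 86.7, 13.66) [410.  10.  -3.] [867. 179. 140.]
5 20 1030 (array([601.2,  83.1]), 375.5, 79.3, 11.85)
25 33 601 (array([601.8,  82.7]), 376.0, 51.1, 12.38)
33 40 433 (array([600.1,  81.9]), 374.2, 51.2, 12.46)
40 50 263 (array([634.2,  96.7]), 287.7, 58.4, 8.42)
57 68 416 (array([687.2,  91.9]), 208.2, 77.1, 25.52)
85 100 53 (array([704.5, 126.7]), 140.5, 18.4, 34.23)
side rail 0.83 635 (array([691.6,  98.5]), 123.0, 44.2, 11.25) [629.   7.  -2.] [804. 131.  98.]
33 40 33 (array([691.2,  98.1]), 105.8, 40.1, 10.61)
40 50 94 (array([690.2, 101.5]), 117.3, 39.1, 13.52)
57 68 347 (array([691.4,  99.7]), 122.9, 41.0, 10.68)
85 100 43 (array([655.8,  92.7]), 27.2, 12.7, 14.26)
```

The fingers closed to 5 mm with no pad force, so the grasp missed. I'll take a look.

```bash
python3 - <<'E'
from station import *
from h import *
gripper_to(50,30)
p,q=current_position(),current_tcp_rot();f=grab_frame("wrist");g=grab_frame("side")
P=wcloud(f,p,q);px=f["pixels"].astype(int);sil=px.max(-1)-px.min(-1)<45
m=(np.linalg.norm(P[...,:2]-[472,-213],axis=-1)<90)&(P[...,2]>15)&(P[...,2]<40)&sil
print(p,m.sum(),rect(P[m]),np.median(P[m],0))
P=cloud(g);px=g["pixels"].astype(int);sil=px.max(-1)-px.min(-1)<45
m=(np.linalg.norm(P[...,:2]-[472,-213],axis=-1)<90)&(P[...,2]>8)&(P[...,2]<40)&sil
print(m.sum(),rect(P[m]))
cv2.imwrite("pics/d.png",np.hstack([f["pixels"][:,:,::-1][:,::1],cv2.resize(g["pixels"][140:240,260:340,::-1],(288,384))]))
E
```

```text
[ 473.50674056 -212.99024556  130.01462675] 1366 (array([ 469.7, -186.3]), 111.8, 68.2, 6.28) [ 475.82489125 -212.83920485   28.63344814]
245 (array([ 471.8, -210.6]), 112.1, 17.0, 5.11)
```

View pics/d.png

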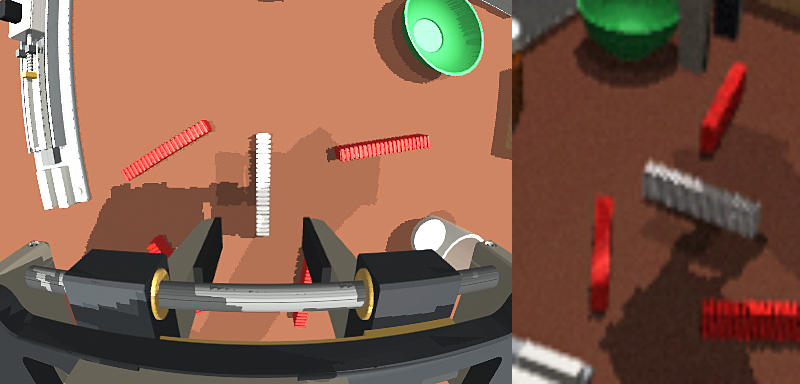

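```bash
python3 - <<'E'
from station import *
from h import *
f=grab_frame("wrist");P=wcloud(f,[0,0,0],[1,0,0,0])
m=(abs(P[...,1])<70)&(P[...,2]>-90)&(P[...,2]<8)&(abs(P[...,0])<35)
p=P[m]
for z in range(-90,8,5):
    for s in(-1,1):
        r=p[(p[:,2]>=z)&(p[:,2]<z+5)&(p[:,1]*s>0)]
        if len(r):print(z,s,len(r),"x",r[:,0].min().round(1),r[:,0].max().round(1),"|y|",np.percentile(abs(r[:,1]),[0,10,50,100]).round(1))
E
```

```text
-90 -1 247 x 1.5 12.7 |y| [25.  25.4 30.6 41.8]
-90 1 262 x 1.2 13.0 |y| [24.3 24.6 29.  41. ]
-85 -1 233 x -1.9 12.6 |y| [25.  25.4 30.5 42.7]
-85 1 238 x -2.2 12.9 |y| [24.2 24.5 30.2 41.2]
-80 -1 225 x -5.4 12.6 |y| [25.1 25.4 29.7 41.1]
-80 1 224 x -4.4 12.7 |y| [24.2 24.5 28.5 40.7]
-75 -1 207 x -7.7 12.2 |y| [25.  25.3 28.6 41.8]
-75 1 206 x -7.7 12.2 |y| [24.2 24.5 28.5 40.7]
-70 -1 191 x -8.9 12.1 |y| [25.1 25.3 29.  40.9]
-70 1 192 x -8.9 12.0 |y| [24.3 24.5 28.4 39.6]
-65 -1 156 x -8.5 11.9 |y| [25.  25.3 28.2 39.9]
-65 1 158 x -8.6 11.8 |y| [24.3 24.5 26.2 39.3]
-60 -1 154 x -8.8 11.8 |y| [24.9 25.3 28.  40.1]
-60 1 158 x -8.8 11.8 |y| [24.3 24.4 28.  39.7]
-55 -1 131 x -8.1 11.7 |y| [25.  25.4 28.2 39.2]
-55 1 131 x -8.6 11.7 |y| [24.1 24.4 26.6 38.2]
-50 -1 126 x -8.2 11.6 |y| [25.1 25.4 27.3 38.7]
-50 1 122 x -9.0 11.8 |y| [24.2 24.4 26.8 37.7]
-45 -1 119 x -8.8 11.6 |y| [25.1 25.3 27.3 38.5]
-45 1 113 x -8.6 11.7 |y| [24.2 24.4 27.2 38. ]
-40 -1 98 x -8.1 11.6 |y| [25.1 25.3 27.1 38. ]
-40 1 96 x -8.2 11.8 |y| [24.2 24.6 26.7 37.3]
-35 -1 91 x -8.4 11.7 |y| [25.1 25.2 27.  37.7]
-35 1 92 x -8.2 11.8 |y| [24.3 24.6 26.4 36.5]
-30 -1 42 x -8.8 11.8 |y| [25.1 25.2 25.6 35. ]
-30 1 39 x -8.9 11.8 |y| [24.6 24.6 25.  33.1]
```

The wrist depth shows the fingers ending about 27 mm short of the reported TCP. That fits the miss, because the tips would have been at z≈41, above the strip. I'll test it with a gentle, force-guarded descent around the strip.

```bash
python3 - <<'E'
from station import *
from h import *
servo_line([473.5,-213,14],feed=200)
h=servo_line([473.5,-213,-12],feed=25,until_force=4)
print(h,current_position(),current_ft_force())
f=grab_frame("side");cv2.imwrite("pics/e.png",cv2.resize(f["pixels"][120:250,230:400,::-1],(680,520)))
E
```

```text
False [ 473.61800061 -213.07313115  -11.87511617] [ 0.21467669 -0.14263241 -0.71224014]
```

View pics/e.png

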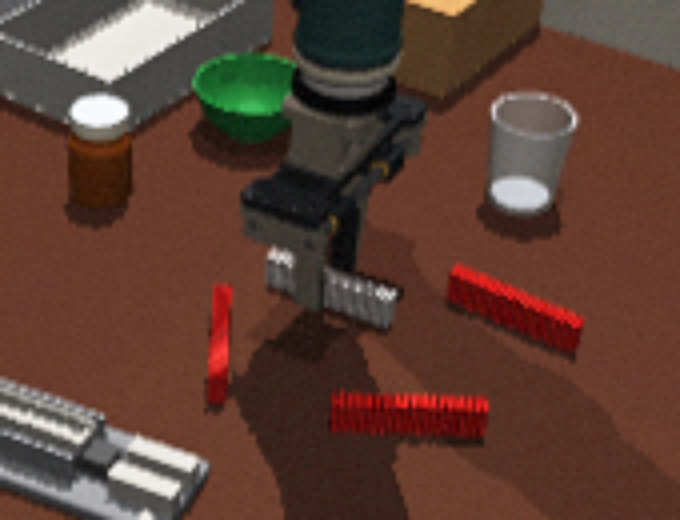

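Confirmed: no contact at TCP z = -12, and the fingers straddle the strip. The true fingertips are about 27 mm behind the reported TCP. I'll grip now, lift, and re-measure.

```bash
python3 - <<'E'
from station import *
from h import *
import pickle
gripper_to(5,30);print(current_grip_width(),current_grasp_force(),current_position())
servo_line([473.5,-213,115],feed=200)
print(current_grip_width(),current_ft_force(),current_position(),current_time_s())
q=quat(11.7,-1)
# clipper frame estimate
a=np.radians(11.7);ex=np.array([np.cos(a),np.sin(a)]);o=np.array([600.5,79])-112.5*ex;print("origin",o)
X=o+5*ex
reach([X[0],X[1],115],q)
p,qq=current_position(),current_tcp_rot()
fs={n:grab_frame(n) for n in("wrist","scene","side")};fs["pose"]=(p,qq);pickle.dump(fs,open("f2.pkl","wb"))
print(p,current_time_s(),current_grip_width())
cv2.imwrite("pics/wrist2.png",fs["wrist"]["pixels"][:,:,::-1])
P=wcloud(fs["wrist"],[0,0,0],[1,0,0,0])
px=fs["wrist"]["pixels"].astype(int)
m=(abs(P[...,1])<12)&(abs(P[...,0])<70)&(P[...,2]>-60)&(P[...,2]<20)
print("held, tool frame",m.sum(),rect(P[m]),np.percentile(P[m][:,2],[1,25,50,75,99]).round(1))
cv2.imwrite("pics/g.png",np.hstack([fs["wrist"]["pixels"][:,:,::-1],cv2.resize(fs["side"]["pixels"][170:270,170:310,::-1],(288,384))]))
E
```

```text
13.750538475013366 29.968782663345337 [ 473.56341425 -213.14548748  -11.97601067]
13.332998596687762 [-0.08472442  0.71149929 -1.68694579] [ 472.71260937 -212.50697455  114.14595926] 10.4583
origin [490.33743381  56.18642927]
[495.18184666  55.50433572 114.60194786] 11.6583 13.635682582459546
held, tool frame 3934 (array([-0.6, -1. ]), 108.7, 23.9, 4.68) [-58.6 -41.4 -40.7 -39.6 -26.7]
```

View pics/g.png

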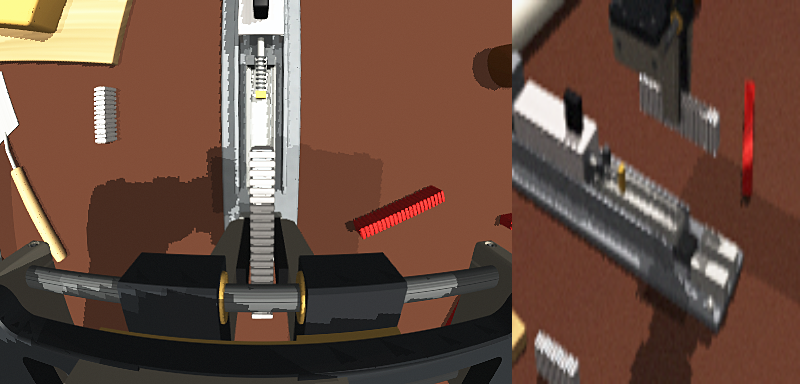

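The wrist view shows the strip gripped and lined up with the channel. The follower is the gold plate at (262,95), with the rail's white roof and black fin above it. Next I'll get the strip-to-channel alignment from this same cloud.

```bash
python3 - <<'E'
from h import *
import pickle
fs=pickle.load(open("f2.pkl","rb"));p,q=fs["pose"]
f=fs["wrist"];W=wcloud(f,p,q);T=wcloud(f,[0,0,0],[1,0,0,0])
a=np.radians(11.7);ex=np.array([np.cos(a),np.sin(a)]);ey=np.array([-ex[1],ex[0]]);o=np.array([490.34,56.19])
def loc(P):
    d=P[...,:2]-o;return np.stack([d@ex,d@ey,P[...,2]],-1)
C=loc(W)
# strip in clipper-frame: top points
m=(T[...,2]>-46)&(T[...,2]<-36)&(abs(T[...,1])<11)
s=C[m];print("strip x",s[:,0].min(),s[:,0].max())
def edges(C,zlo,zhi,ylo,yhi,x0,x1,step=10):
    out=[]
    for x in np.arange(x0,x1,step):
        r=C[(C[...,0]>x)&(C[...,0]<x+step)&(C[...,1]>ylo)&(C[...,1]<yhi)&(C[...,2]>zlo)&(C[...,2]<zhi)]
        if len(r)>4: out.append((x+step/2,r[:,1].min(),r[:,1].max(),len(r),np.median(r[:,2])))
    return np.array(out).round(1)
print("strip edges\n",edges(s,0,300,-12,14,-60,70))
print("guide bars 33-38.5\n",edges(C,34.5,38.5,-32,32,-70,150,20))
print("base z5-28\n",edges(C,3,28,-46,46,-70,150,20))
print("walls 39-45\n",edges(C,39,46,-16,16,-10,150,10))
print("floor 26-33 \n",edges(C,26,33,-11,11,-70,150,10))
# front view of scene: follower gold
px=f["pixels"].astype(int);g=(px[...,0]-px[...,2]>60)&(px[...,1]-px[...,2]>40)&(abs(C[...,1])<15)&(C[...,0]>40)&(C[...,0]<140)
print("gold",g.sum(),C[g].min(0) if g.any() else 0,C[g].max(0) if g.any() else 0, np.argwhere(g).mean(0) if g.any() else 0)
for n in("side","scene"):
    f=fs[n];C2=loc(cloud(f));px=f["pixels"].astype(int)
    g=(px[...,0]-px[...,2]>50)&(px[...,1]-px[...,2]>25)&(abs(C2[...,1])<20)&(C2[...,0]>40)&(C2[...,0]<140)&(C2[...,2]>25)&(C2[...,2]<70)
    if g.any():print(n,"gold",g.sum(),np.median(C2[g],0).round(1))
    print(n,"rail",edges(C2,59,68,-28,28,130,270,20).tolist())
    print(n,"bars",edges(C2,34.5,38.5,-32,32,-10,140,20).tolist())
    r=C2[(C2[...,2]>85)&(C2[...,2]<100)&(abs(C2[...,1])<20)&(C2[...,0]>130)&(C2[...,0]<220)];print("fin",len(r),r.min(0).round(1),r.max(0).round(1))
E
```

```text
strip x -50.803255762706456 58.27396117946609
strip edges
 [[-45.   -8.    5.2 120.  155.2]
 [-25.   -8.3   5.5  90.  154.7]
 [-15.   -8.2   5.4 323.  155.2]
 [ -5.   -8.2   5.8 354.  155.2]
 [  5.   -8.    5.7 374.  155.2]
 [ 15.  -12.    9.3 486.  155.3]
 [ 25.   -8.1   5.8 411.  155.2]
 [ 35.   -8.2   5.8 434.  155.3]
 [ 45.   -8.1   5.6 452.  155.3]
 [ 55.   -8.    5.5 391.  155.3]]
guide bars 33-38.5
 [[  0.  -23.7  24.3  50.   37.9]
 [ 20.  -24.3  24.9 136.   37.7]
 [ 40.  -24.2  24.7 157.   37.6]
 [ 60.  -24.9  24.2 150.   37.7]
 [ 80.  -24.7  24.1 182.   37.6]
 [100.  -24.6  23.9 147.   37.7]
 [120.  -24.6  23.9 154.   37.6]
 [140.  -24.8  24.  148.   37.6]]
base z5-28
 [[-40.  -39.7  40.  114.   12.7]
 [-20.  -39.5  41.1 859.   13.2]
 [  0.  -39.7  39.6 760.   13.2]
 [ 20.  -40.1  45.4 714.   13.1]
 [ 40.  -39.9  43.6 787.   13.1]
 [ 60.  -40.5  40.1 778.   13.1]
 [ 80.  -40.1  39.7 789.   13.1]
 [100.  -40.1  39.6 786.   13.2]
 [120.  -40.   44.6 766.   13.2]
 [140.  -40.2  39.7 932.   13.2]]
walls 39-45
 [[  5.   10.6  13.3  13.   41.9]
 [ 15.  -12.7  13.3  38.   43.6]
 [ 
[... 1423 characters left out ...]
5, 24.0, 36.3], [140.0, -22.3, 26.7, 16.0, 35.9]]
fin 46 [157.9  -6.   85.4] [183.1   9.1  97.5]
scene gold 14 [94.2 -1.7 51.3]
scene rail [[140.0, -19.6, 18.5, 18.0, 62.8], [160.0, -22.3, 1.3, 37.0, 63.6], [180.0, -22.2, 16.2, 70.0, 63.2], [200.0, -22.6, 16.3, 87.0, 63.4], [220.0, -21.8, 15.8, 90.0, 63.6], [240.0, -21.3, 17.5, 86.0, 63.3], [260.0, -22.5, 15.4, 67.0, 63.9]]
scene bars [[0.0, -25.1, 22.9, 10.0, 36.8], [20.0, -26.0, 23.1, 23.0, 36.5], [40.0, -27.2, 20.8, 21.0, 37.1], [60.0, -26.7, 21.2, 22.0, 36.5], [80.0, -25.6, 22.3, 20.0, 36.3], [100.0, -26.3, 21.8, 18.0, 36.5], [120.0, -27.6, 22.8, 17.0, 36.6], [140.0, -26.7, 22.5, 6.0, 36.8]]
fin 45 [158.9  -9.3  85.8] [181.3   3.   98.6]
```

Relative to the channel, the strip is offset about -1.65 mm in y and +0.5° in yaw. The follower is at x≈92, so the insert sits at about +7 mm. I'll correct both, go lower and re-check.

```bash
cat >> h.py <<'E'
YAW=11.25
_a=np.radians(YAW);EX=np.array([np.cos(_a),np.sin(_a)]);EY=np.array([-EX[1],EX[0]]);O=np.array([490.34,56.19])+0.45*EY
def w(x,y,z): p=O+x*EX+y*EY;return [p[0],p[1],z]
def loc(P):
    P=np.asarray(P);d=P[...,:2]-O;return np.stack([d@EX,d@EY,P[...,2]],-1)
def edges(C,zlo,zhi,ylo,yhi,x0,x1,step=10):
    out=[]
    for x in np.arange(x0,x1,step):
        r=C[(C[...,0]>x)&(C[...,0]<x+step)&(C[...,1]>ylo)&(C[...,1]<yhi)&(C[...,2]>zlo)&(C[...,2]<zhi)]
        if len(r)>4: out.append((x+step/2,r[:,1].min(),r[:,1].max(),(r[:,1].min()+r[:,1].max())/2,len(r),np.median(r[:,2])))
    return np.array(out).round(1)
def check(f,p,q):
    C=loc(wcloud(f,p,q));T=wcloud(f,[0,0,0],[1,0,0,0])
    s=C[(T[...,2]>-46)&(T[...,2]<-36)&(abs(T[...,1])<9.5)]
    print("strip x",s[:,0].min().round(1),s[:,0].max().round(1));print(edges(s,0,300,-12,14,-60,200,20))
    print("bars\n",edges(C,34.5,38.5,-32,32,-10,150,20));print("walls\n",edges(C,39,46,-16,16,-10,130,20))
E
python3 - <<'E'
from station import *
from h import *
q=quat(YAW,-1)
servo_line(w(5,0,60),q,feed=60);servo_line(w(5,0,35),feed=40);sleep(.3)
p,qq=current_position(),current_tcp_rot();f=grab_frame("wrist")
print(loc(p),current_time_s(),current_ft_force(),qq,q)
check(f,p,qq)
E
```

```text
[5.15066311e+00 1.31273031e-02 3.52004974e+01] 13.85 [-0.34149434 -0.10703106 -0.69272086] [-3.86883094e-05  9.95182514e-01  9.80393844e-02  2.01863115e-04] [np.float64(-0.0), np.float64(0.9951847266721968), np.float64(0.09801714032956059), np.float64(0.0)]
strip x -50.5 58.8
[[-5.00e+01 -6.50e+00  6.70e+00  1.00e-01  1.25e+02  7.57e+01]
 [-3.00e+01 -6.60e+00  7.00e+00  2.00e-01  8.00e+01  7.52e+01]
 [-1.00e+01 -6.70e+00  7.40e+00  4.00e-01  6.70e+02  7.58e+01]
 [ 1.00e+01 -9.40e+00  9.40e+00 -0.00e+00  8.26e+02  7.58e+01]
 [ 3.00e+01 -6.40e+00  7.50e+00  5.00e-01  8.48e+02  7.59e+01]
 [ 5.00e+01 -6.30e+00  7.30e+00  5.00e-01  8.66e+02  7.60e+01]]
bars
 [[ 0.00e+00 -2.45e+01  2.40e+01 -3.00e-01  8.20e+01  3.75e+01]
 [ 2.00e+01 -2.47e+01  2.45e+01 -1.00e-01  2.72e+02  3.78e+01]
 [ 4.00e+01 -2.47e+01  2.45e+01 -1.00e-01  2.96e+02  3.77e+01]
 [ 6.00e+01 -2.50e+01  2.41e+01 -4.00e-01  3.41e+02  3.77e+01]
 [ 8.00e+01 -2.46e+01  2.45e+01 -1.00e-01  3.34e+02  3.77e+01]
 [ 1.00e+02 -2.46e+01  2.44e+01 -1.00e-01  3.13e+02  3.77e+01]
 [ 1.20e+02 -2.46e+01  2.46e+01  0.00e+00  3.35e+02  3.76e+01]
 [ 1.40e+02 -2.43e+01  2.48e+01  2.00e-01  2.92e+02  3.77e+01]]
walls
 [[ 0.00e+00 -1.27e+01  1.23e+01 -2.00e-01  1.60e+01  4.29e+01]
 [ 2.00e+01 -1.32e+01  1.31e+01 -1.00e-01  3.72e+02  4.31e+01]
 [ 4.00e+01 -1.30e+01  1.31e+01  0.00e+00  3.87e+02  4.31e+01]
 [ 6.00e+01 -1.32e+01  1.31e+01 -1.00e-01  3.98e+02  4.30e+01]
 [ 8.00e+01 -1.31e+01  1.29e+01 -1.00e-01  4.23e+02  4.30e+01]
 [ 1.00e+02 -1.30e+01  1.29e+01 -1.00e-01  4.58e+02  4.32e+01]
 [ 1.20e+02 -1.30e+01  1.29e+01 -0.00e+00  3.46e+02  4.36e+01]]
```

```bash
python3 - <<'E'
from station import *
from h import *
Y=-.45
print(servo_line(w(5,Y,27.3),feed=30,until_force=4),loc(current_position()),current_ft_force())
print(servo_line(w(30,Y,27.3),feed=40,until_force=4),loc(current_position()),current_ft_force())
sleep(.2);b=current_ft_force()
print(servo_line(w(55,Y,27.3),feed=8,until_force=1.7),loc(current_position()),(current_ft_force()-b)[:2]@EX,current_time_s())
E
```

```text
False [ 4.75201767 -0.47815623 26.98189248] [-1.03588324 -0.36621288 -0.22414033]
False [29.70883525 -0.47884463 27.16335704] [ 0.43202866 -0.12149932 -0.73859211]
True [37.95561157 -0.41049832 26.71587288] 0.9626667753223527 16.65
```

```bash
python3 - <<'E'
from station import *
from h import *
F=lambda:np.mean([loc(current_ft_force()[:2].tolist()+[0])[:2]*0+np.array([current_ft_force()[:2]@EX,current_ft_force()[:2]@EY]) for _ in range(10)],0)
sleep(.2);print(F(),current_ft_force(),loc(current_position()))
h=servo_line(w(43,-.45,27.0),feed=8,until_force=2.5);print(h,F(),loc(current_position()))
sleep(.2);print(F(),current_ft_force(),loc(current_position()),current_grip_width(),current_time_s())
E
```

```text
[0.02629755 0.85831966] [-0.14165761  0.84695769 -0.04543213] [37.42331167 -0.41086568 26.31738467]
True [0.64611513 0.02125525] [37.86172507 -0.40252674 25.90965426]
[0.65806954 0.5008956 ] [ 0.54770503  0.61965403 -1.44196986] [37.26408088 -0.37203942 25.48692398] 13.780898653358944 17.425
```

```bash
python3 - <<'E'
from station import *
from h import *
servo_line(w(36.5,-.45,27.5),feed=10);sleep(.2)
fx=lambda:np.mean([current_ft_force() for _ in range(5)],0)
print(fx()@[*EX,0],loc(current_position()))
for x in(45,55,64.3):
    h=servo_line(w(x,-.45,27.5),feed=9,until_force=7 if x<50 else 4.5)
    f=fx();print(h,f[:2]@EX,f.round(2),loc(current_position()),current_grip_width())
    if h:break
sleep(.3);print(fx()[:2]@EX,loc(current_position()),current_time_s())
p,qq=current_position(),current_tcp_rot();f=grab_frame("wrist");check(f,p,qq)
cv2.imwrite("pics/i.png",np.hstack([f["pixels"][:,:,::-1],cv2.resize(grab_frame("side")["pixels"][150:270,150:310,::-1],(288,384))]))
E
```

```text
0.3041352592863319 [36.50224448 -0.45475165 27.48640863]
False -3.5723923264610047 [-3.61 -0.14 -0.86] [44.93666281 -0.46116126 27.38113304] 13.603310693087078
False -5.323075343469838 [-5.26 -0.86 -0.77] [55.04414273 -0.43071757 27.47435019] 13.943439590774913
False -3.579798328314614 [-3.45 -0.98 -0.53] [64.16336543 -0.40542004 27.4460898 ] 13.646855142834646
-5.371888785291401 [64.26786655 -0.408949   27.48318274] 21.8167
strip x 9.6 202.1
[[ 1.00e+01 -6.90e+00  6.30e+00 -3.00e-01  1.25e+02  6.84e+01]
 [ 3.00e+01 -7.10e+00  6.60e+00 -3.00e-01  9.40e+01  6.77e+01]
 [ 5.00e+01 -7.10e+00  7.00e+00 -0.00e+00  6.75e+02  6.82e+01]
 [ 7.00e+01 -9.90e+00  9.00e+00 -4.00e-01  8.33e+02  6.80e+01]
 [ 9.00e+01 -6.90e+00  7.10e+00  1.00e-01  8.42e+02  6.79e+01]
 [ 1.10e+02 -6.80e+00  6.90e+00  1.00e-01  8.31e+02  6.78e+01]
 [ 1.50e+02 -9.70e+00  8.90e+00 -4.00e-01  9.34e+02  6.52e+01]
 [ 1.70e+02 -9.70e+00  9.00e+00 -4.00e-01  3.21e+02  6.52e+01]
 [ 1.90e+02 -9.90e+00  9.10e+00 -4.00e-01  5.69e+02  6.52e+01]]
bars
 [[ 2.00e+01  8.40e+00  8.50e+00  8.40e+00  1.20e+01  3.67e+01]
 [ 6.00e+01 -2.47e+01  2.39e+01 -4.00e-01  6.90e+01  3.76e+01]
 [ 8.00e+01 -2.46e+01  2.47e+01  1.00e-01  3.24e+02  3.76e+01]
 [ 1.00e+02 -2.47e+01  2.46e+01 -0.00e+00  3.00e+02  3.78e+01]
 [ 1.20e+02 -2.45e+01  2.46e+01  0.00e+00  3.30e+02  3.77e+01]
 [ 1.40e+02 -2.47e+01  2.43e+01 -2.00e-01  3.31e+02  3.77e+01]]
walls
 [[ 2.00e+01 -9.70e+00  9.10e+00 -3.00e-01  1.90e+01  4.10e+01]
 [ 8.00e+01 -1.30e+01  1.32e+01  1.00e-01  3.67e+02  4.31e+01]
 [ 1.00e+02 -1.29e+01  1.31e+01  1.00e-01  4.35e+02  4.31e+01]
 [ 1.20e+02 -1.30e+01  1.33e+01  2.00e-01  2.73e+02  4.32e+01]]
```

View pics/i.png

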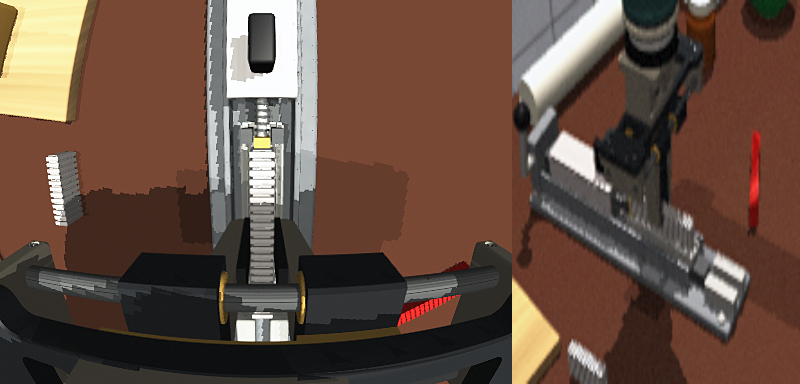

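```bash
python3 - <<'E'
from station import *
from h import *
fx=lambda:np.mean([current_ft_force() for _ in range(5)],0)[:2]@EX
h=servo_line(w(69,-.45,27.5),feed=6,until_force=2.8);print(h,fx(),loc(current_position()))
sleep(.15);print(fx(),loc(current_position()),current_time_s())
E
```

```text
True -3.6874362214559495 [64.94354961 -0.35698168 26.62289228]
-3.9983154219127615 [62.95721835 -0.3248707  25.71000426] 22.6667
```

```bash
python3 - <<'E'
from station import *
from h import *
fx=lambda:np.mean([current_ft_force() for _ in range(5)],0)
h=servo_line(w(65.0,-.45,27.0),feed=6,until_force=4.5);print(h,fx(),loc(current_position()))
if not h:
    h=servo_line(w(65.0,-.45,17.5),feed=12,until_force=5);print("down",h,fx(),loc(current_position()))
    sleep(.15);print(fx(),loc(current_position()),current_time_s())
E
```

```text
False [-5.38367142 -1.31212161 -3.13020082] [63.95533262 -0.332224   26.33457448]
down True [-3.5399924  -0.65081602  1.35583808] [62.88584871 -0.31878974 24.39699051]
[-4.34157496 -0.90252942  3.92598581] [61.05423797 -0.2810032  23.67267812] 23.7917
```

```bash
python3 - <<'E'
from station import *
from h import *
fx=lambda:np.mean([current_ft_force() for _ in range(5)],0)
servo_line(w(60.5,-.45,28),feed=15)
sleep(.1);print(fx().round(1),loc(current_position()))
for x in(64.5,65.2,65.8,66.4,67.0,67.6):
    servo_line(w(x,-.45,27.8),feed=7);sleep(.15)
    f=fx();p=loc(current_position());print(x,(f[:2]@EX).round(2),f.round(1),p.round(2))
    if f[:2]@EX<-6.8:break
print(current_time_s())
E
```

```text
[-5.  -0.9 -3.8] [59.78990987 -0.41201393 27.59900806]
64.5 -5.09 [-5.  -0.7 -4.8] [64.32 -0.43 27.68]
65.2 -4.32 [-4.3 -0.7 -4.4] [65.1  -0.43 27.74]
65.8 -5.39 [-5.4 -0.5 -4.1] [65.71 -0.4  27.76]
66.4 -6.1 [-6.1 -0.5 -3.1] [66.3  -0.38 27.78]
67.0 -5.16 [-5.  -1.2 -3.2] [66.46 -0.43 27.74]
67.6 -7.83 [-7.5 -2.3 -1.9] [66.49 -0.43 27.66]
27.225
```

```bash
python3 - <<'E'
from station import *
from h import *
fx=lambda:np.mean([current_ft_force() for _ in range(5)],0)
servo_line(w(66.1,-.4,27),feed=6);sleep(.1);print(fx().round(1),loc(current_position()))
for z in(25,23,21,19.5,18.5,18,17.5):
    h=servo_line(w(66.1,-.4,z),feed=12,until_force=9);sleep(.1)
    f=fx();print(z,h,f.round(1),loc(current_position()).round(2))
    if h or f[2]>5:break
p,q=current_position(),current_tcp_rot();check(grab_frame("wrist"),p,q)
print(current_time_s(),current_grip_width())
E
```

```text
[-5.6 -0.4 -1.5] [66.44148504 -0.40982058 27.36540349]
25 False [-7.4 -1.3  1.9] [66.46 -0.47 25.79]
23 False [-6.7 -1.3  3. ] [66.43 -0.52 23.87]
21 False [-6.8 -1.4  3.2] [66.41 -0.54 21.86]
19.5 False [-7.4 -1.5  2.9] [66.36 -0.53 20.37]
18.5 False [-8.2 -0.4  2.8] [66.38 -0.58 19.41]
18 False [-7.6 -1.6  3.2] [66.38 -0.56 18.96]
17.5 False [-7.2 -1.5  3.3] [66.38 -0.59 18.53]
strip x 11.7 129.3
[[ 1.00e+01 -7.20e+00  6.10e+00 -5.00e-01  1.20e+02  5.98e+01]
 [ 3.00e+01 -7.40e+00  6.40e+00 -5.00e-01  4.50e+01  5.85e+01]
 [ 5.00e+01 -7.30e+00  6.80e+00 -3.00e-01  6.64e+02  5.92e+01]
 [ 7.00e+01 -1.01e+01  8.80e+00 -6.00e-01  8.05e+02  5.91e+01]
 [ 9.00e+01 -7.10e+00  6.90e+00 -1.00e-01  8.53e+02  5.90e+01]
 [ 1.10e+02 -7.10e+00  6.70e+00 -2.00e-01  8.83e+02  5.88e+01]
 [ 1.30e+02 -1.00e+01  8.60e+00 -7.00e-01  4.82e+02  5.76e+01]]
bars
 [[ 6.00e+01 -2.45e+01  2.36e+01 -5.00e-01  1.50e+01  3.79e+01]
 [ 8.00e+01 -2.47e+01  2.41e+01 -3.00e-01  3.13e+02  3.77e+01]
 [ 1.00e+02 -2.46e+01  2.42e+01 -2.00e-01  3.35e+02  3.78e+01]
 [ 1.20e+02 -2.48e+01  2.43e+01 -2.00e-01  3.92e+02  3.77e+01]
 [ 1.40e+02 -2.47e+01  2.47e+01  0.00e+00  3.42e+02  3.78e+01]]
walls
 [[ 2.00e+01 -9.50e+00  8.60e+00 -5.00e-01  8.00e+00  4.05e+01]
 [ 4.00e+01 -9.50e+00  8.40e+00 -5.00e-01  7.00e+00  4.08e+01]
 [ 8.00e+01 -1.45e+01  1.48e+01  2.00e-01  2.93e+02  4.31e+01]
 [ 1.00e+02 -1.30e+01  1.32e+01  1.00e-01  4.77e+02  4.31e+01]
 [ 1.20e+02 -1.31e+01  1.31e+01 -0.00e+00  2.71e+02  4.34e+01]]
30.4833 13.693732380104436
```

```bash
python3 - <<'E'
from station import *
from h import *
fx=lambda:np.mean([current_ft_force() for _ in range(5)],0)
for z in(17.3,16.5,15.7):
    servo_line(w(65.4,-.3,z),feed=8);sleep(.1)
    f=fx();print(z,f.round(1),loc(current_position()).round(2))
    if f[2]>4.5:break
gripper_to(30,10);sleep(.3)
servo_line(w(65,-.4,75),feed=150)
p,q=current_position(),current_tcp_rot();f=grab_frame("wrist")
C=loc(wcloud(f,p,q));
for x in range(0,125,10):
    r=C[(C[...,0]>x)&(C[...,0]<x+10)&(abs(C[...,1])<6)];r=r[(r[:,2]>50)&(r[:,2]<70)]
    if len(r):print(x,len(r),np.median(r[:,2]).round(2),r[:,0].min().round(1),r[:,0].max().round(1))
r=C[(C[...,2]>88)&(C[...,2]<105)&(abs(C[...,1])<14)&(C[...,0]>120)];print("fin",len(r),r.min(0).round(1),r.max(0).round(1))
print(current_time_s(),current_ft_force())
g=grab_frame("side");cv2.imwrite("pics/k.png",np.hstack([f["pixels"][:,:,::-1],cv2.resize(g["pixels"][170:270,170:270,::-1],(288,384))]))
E
```

```text
17.3 [-6.4 -0.7  2.7] [66.41 -0.54 18.49]
16.5 [-6.  -1.4  5.7] [66.38 -0.62 17.99]
0 21 58.77 8.5 10.0
10 154 58.57 10.1 20.0
20 157 58.58 20.1 29.9
30 174 58.68 30.1 40.0
40 170 58.39 40.0 49.9
50 180 58.56 50.0 60.0
60 195 58.67 60.0 70.0
70 201 58.72 70.0 80.0
80 216 58.6 80.0 90.0
90 223 58.69 90.1 100.0
100 230 58.56 100.1 110.0
110 220 58.03 110.0 119.9
120 90 56.77 120.4 128.9
fin 818 [159.2  -5.8  88. ] [182.9   5.9  99.1]
32.5083 [0.00217469 1.09965455 0.06006181]
```

View pics/k.png

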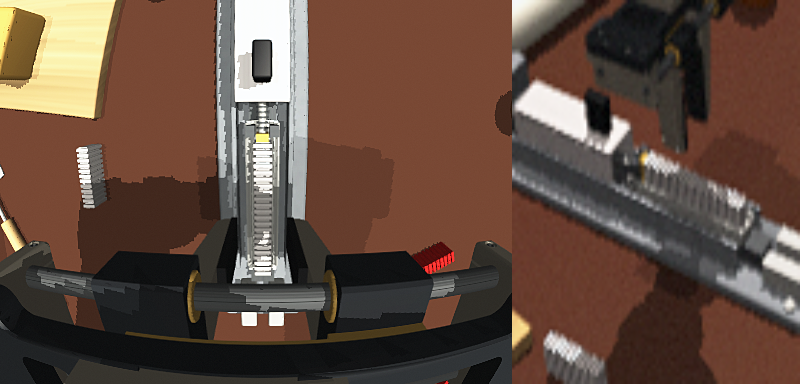

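The strip sits level behind the lip: its top is at 58.6 along the whole length and its front end at x≈8.5. The fin is at x=171, so the rail is next.

```bash
python3 - <<'E'
from station import *
from h import *
fx=lambda:np.mean([current_ft_force() for _ in range(5)],0)
gripper_to(40,25)
servo_line(w(65,-.2,85),feed=150)
servo_line(w(171,-.2,85),feed=150)
print(servo_line(w(171,-.2,47),feed=80,until_force=6),loc(current_position()))
gripper_to(5,25);print(current_grip_width(),current_grasp_force(),fx().round(1))
h=servo_line(w(55,-.2,47),feed=60,until_force=16);print(h,loc(current_position()),fx().round(1))
h=servo_line(w(25,-.2,47),feed=25,until_force=14);print(h,loc(current_position()),fx().round(1),current_grip_width())
print(current_time_s())
E
```

```text
False [170.90013934  -0.28171334  46.6301505 ]
11.654852880845182 25.000373125076294 [0.8 0.3 1.9]
False [55.03739812 -0.48234847 47.24814065] [ 4.  -1.9  5.9]
True [42.19959941 -0.55830345 47.30784841] [ 0.9 -0.2  1.9] 11.653757540355617
37.975
```

```bash
python3 - <<'E'
from station import *
from h import *
fx=lambda:np.mean([current_ft_force() for _ in range(5)],0)
h=servo_line(w(30,-.2,47.3),feed=15,until_force=22);print(h,loc(current_position()),fx().round(1),current_grip_width())
sleep(.2);print(loc(current_position()),fx().round(1))
gripper_to(40);sleep(.1)
servo_line(w(42,-.2,110),feed=150)
p,q=current_position(),current_tcp_rot();f=grab_frame("wrist");C=loc(wcloud(f,p,q))
r=C[(C[...,2]>90)&(C[...,2]<105)&(abs(C[...,1])<14)&(C[...,0]>0)&(C[...,0]<90)];print("fin",len(r),r.min(0).round(1),r.max(0).round(1))
servo_line(w(150,-150,150),feed=250)
g=grab_frame("side");s=grab_frame("scene")
for n,f in(("side",g),("scene",s)):
    C=loc(cloud(f));r=C[(C[...,2]>59)&(C[...,2]<68)&(abs(C[...,1])<22)&(C[...,0]>-20)&(C[...,0]<180)];print(n,"rail x",np.percentile(r[:,0],[0,2,98,100]).round(1))
    r=C[(C[...,2]>86)&(C[...,2]<100)&(abs(C[...,1])<22)&(C[...,0]>0)&(C[...,0]<90)];print("fin",r[:,0].min(),r[:,0].max())
cv2.imwrite("pics/l.png",np.hstack([cv2.resize(x,(400,450)) for x in(g["pixels"][160:280,160:300,::-1],s["pixels"][150:270,220:350,::-1])]))
print(current_time_s())
E
```

```text
True [42.56016994 -0.60887317 47.37768992] [1.  0.6 0.8] 12.317176902633408
[42.51638581 -0.62191836 47.33936494] [ 0.7 -0.2  3.5]
fin 493 [30.5 -6.  90.1] [54.   5.4 98.8]
side rail x [  7.8  17.3 134.  137. ]
fin 29.715899885077846 53.55129334895941
scene rail x [ 54.9  72.7 134.4 135.4]Traceback (most recent call last):
  File "<stdin>", line 14, in <module>
    return umr_minimum(a, axis, None, out, keepdims, initial, where)
ValueError: zero-size array to reduction operation minimum which has no identity
```

```bash
python3 - <<'E'
from station import *
from h import *
g=grab_frame("side");s=grab_frame("scene")
for n,f in(("side",g),("scene",s)):
    C=loc(cloud(f));r=C[(C[...,2]>9)&(C[...,2]<17)&(abs(C[...,1])<38)&(C[...,0]>-110)&(C[...,0]<-20)];print(n,"base front",np.percentile(r[:,0],[0,1,3,10]).round(1))
    r=C[(C[...,2]>61)&(C[...,2]<67)&(abs(C[...,1])<19)&(C[...,0]>0)&(C[...,0]<180)];print("rail x",r[:,0].min(),r[:,0].max())
cv2.imwrite("pics/l.png",np.hstack([cv2.resize(x,(400,450)) for x in(g["pixels"][160:280,160:300,::-1],s["pixels"][150:270,220:350,::-1])]))
print(current_time_s(),loc(current_position()))
E
```

```text
side base front [-73.7 -73.3 -73.  -72.1]
rail x 16.717073663137555 138.34358959892856
scene base front [-71.6 -71.6 -71.6 -71.6]
rail x 54.442177846502624 136.28639457050596
41.1417 [ 149.61090925 -148.44611468  149.82200768]
```

View pics/l.png

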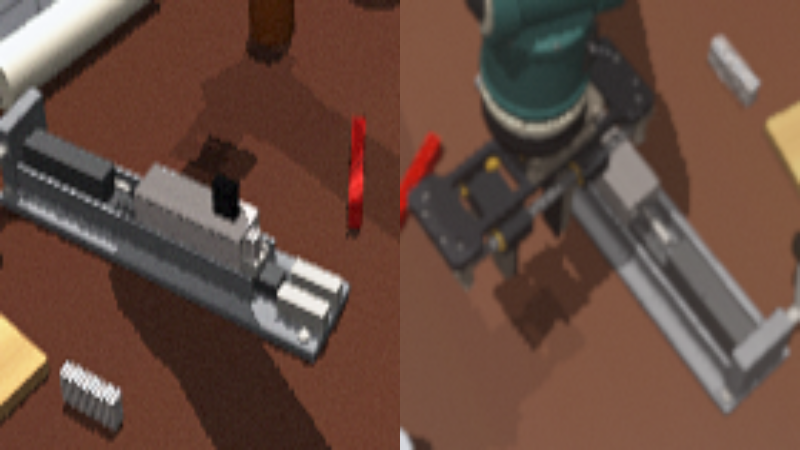

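The side view shows the rail slid forward over the seated strip, with the fin at crop (226,195) and the offcut untouched. The base's front edge measures about -73 instead of -75. My origin is therefore about 2 mm off, and the rail's hard stop at 42.4 matches its home position (40 + 2).

```bash
python3 -c "
from station import *
print(job_done())"
```

```text
the job is handed in; nothing more can be done
None
```

The strip is seated flat behind the lip, the cover rail is slid to its hard stop over it, and the job was handed in at about 41 s; two grip attempts were needed, and the strip once pressed lightly on the lip (under about 5 N).

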